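# Stopper the flask from the carousel

### The arm

A 6-joint arm with a two-finger parallel gripper is mounted at the origin on a cart in front of the work surface, level with it; the furniture and walls round the work are solid. World frame = base frame: x ahead of the robot, y to its left, z up, the work surface at z = 0. Lengths are in m, angles in rad, forces in N, time in s.
With the tool pointing down it reaches from about 0.4 to 0.925 m from the base axis. Payload 12.5 kg.
Tool frame: the origin (TCP) lies between the finger pads; the fingertips stand r.finger_overhang ahead of it and the grasp point (between the pads) lies 3 mm ahead of it (r.finger_overhang is the distance from the TCP to the fingertips, in m); z points along the fingers, y is the line along which they close (so a half turn about z gives the same grasp; the last joint's range is limited). The gripper opens to 95 mm and grips with 3 to 60 N. Pads are 20 mm wide; open, the fingers measure 119 mm over their backs; the gripper's body (75 mm by 180 mm) begins 59 mm behind the grasp point.
Start: joints at [-1.31, 0.491, 1.559, -0, 1.092, -0.106], TCP at [0.224, -0.583, 0.237] pointing down, gripper open.
Joint ranges: [-3.1, 3.1], [-0.84, 2.19], [0.05, 2.79], [-1.13, 4.28], [0.06, 2.93], [-2.69, 2.69]. Speed limits (rad/s): [2.22, 2.22, 2.79, 3.14, 3.14, 3.14].

### API

Orientations are given as a unit quaternion [x, y, z, w].
In Python, from rig import get_state, imaging, ticket, spotter, r gives the robot as it stands.
- The arm moves only by the shell command python3 -m handwheel 'ROWS' [FORCE]. ROWS is JSON, a list of rows, each a list of 7 numbers: the turn, a rotation vector about the tool's x, y, z in units of 8 degrees (1.0 is 8 degrees), then the shift along the tool's x, y, z in units of 25 mm (1.0 is 25 mm), then the finger opening in mm, from 0 to 95.1. In form: [[ax, ay, az, tx, ty, tz, claw], ...]. A call has 1 to 8 rows; each row shifts and turns the commanded pose from where the row before left it, along the tool's axes as they then stand; what a row does not reach is not made up. A row lasts 1/10 s, in which the tool goes at most 50 mm and 8.59 degrees, less where a joint would pass 70% of its speed; a pose out of reach is approached as far as the arm can. A call is refused whole if a number of a shift passes 1 or a number of a turn 1, either way. A call with a gripper value outside its range is refused whole. The fingers move at their own pace and stop on an object; FORCE is the grip in N (left out, the last holds). Time passes only in rows, so rows that do not move let the fingers close. It gives the time, the measured TCP pose, the force, the opening and the grip force at its end, in the units of the state.
- get_state(): the state, without advancing time (a new reading comes with each control period).
- imaging.read_camera(name): name is "scene" or "top"; returns a dict with "image" (420x560x3 uint8, red, green, blue), "z_map" (420x560 float32, m along the optical axis (not along the pixel's ray), 0 where there is no reading), "fovy" (degrees; the focal length in pixels is half the picture's height over the tangent of half this angle, whatever the lens; pixels are square), "cx", "cy" (the principal point, pixels), "rvec" (rotation vector, rad) and "tvec" (3), from world to camera coordinates, as OpenCV has them. Camera axes: x right, y down, z forward; pixel columns grow to the right and rows downward; lengths in m; the calibration is good to about 2 mm. A picture is of the moment at which its call begins.
- ticket.close_job(): hands the job in; it is judged then, once.
Trained networks look in the newest picture that a camera, given by its name, has taken for a name from the list of things; names that differ only in an ending like _2 or _b are one class to them, and where a whole thing is asked for, a point or a joint stands for the part that bears it (a point fixed in the world has none). Each returns a list of dicts, best first, with "confidence" (0 to 1); they miss things now and then, are a little off and sometimes report something else, mostly with a low value. They report only what shows in the picture. A call takes as long as a camera call. They do not tell look-alikes from the thing itself.
- spotter.cut_out(thing, camera): "pixels" (420x560 bool, what is visible of it) and "extent" ([left, top, width, height] in pixels, round what is visible of it).
The state is a dict: "t": time; "qpos": joint angles; "dq": joint speeds; "effort": joint torques, N m; "position": TCP position; "ee_rot": TCP orientation; "force": force on the tool from outside, world axes, zero at the start; "wrist_torque": the same for the moment, N m; "opening": opening from 0.0 (shut) to 1.0 (fully open); "grasp_force": force on a finger pad.
Only numpy, scipy, OpenCV 4.12 (cv2) and the standard library are available. Lean on these libraries where they do the work, as an engineer would, in place of code of your own. Each camera call takes 0.05 s, during which the arm holds its last target. There are 200 camera calls.

### The job

Close the amber flask with the blue stopper, the one that fits. Turn the carousel by its star handle until the blue stopper stands in the middle of the cover's open window, lift it out and stand it upright in the flask's neck, and let go of it while it still stands proud; then press it down from above until its flange sits on the rim all round, and move clear. Leave the red and yellow stoppers in their pockets, and do not shift or upset the flow controller, the beaker or the vial.

Things in the scene. Friction and masses are not known exactly. Their poses are not given: they have to be found in the camera images.
- carousel_base: Fixed grey square base of the carousel, 260 x 260 mm, with a clear flat cover on corner posts (underside 98 mm, top 103 mm, corner screws 108 mm over the bench). Origin: centre of the base on the bench, z up. The only opening is a window with white edges, open to the -x edge: x = -130 to -25, y = -55 to 55 mm in this frame. Stoppers elsewhere are under the cover.
- window (a point): Middle of the window on the pocket circle: x = -78 mm, y = 0 in the base's frame, at pocket floor height (22 mm over the bench). The stoppers stand loosely in their pockets: jerky turning can tip them.
- turntable: White turntable under the cover, 236 mm in diameter, coaxial with the base; turns either way without end, stiffly (0.1 N m, more when fast), stays where left. Origin: its axis at bench level, z up; the frame turns with it. Four round pockets (41 mm inside, walls 26 mm high, floor at 22 mm height) lie 78 mm from the axis along its +x, +y, -x and -y; the -x one starts empty.
- star_hub (a point): Centre of the black star handle above the cover, 120 mm over the bench, on the turntable's axis. Hub 34 mm in diameter (110 to 130 mm high); four level round arms, 16 mm thick, axes 120 mm over the bench, reach 62 mm from the axis at 45, 135, 225 and 315 degrees in the turntable's frame, between the pockets. A shut gripper let down between two arms can push one round.
- stopper_blue: Blue tapered stopper, 68 mm tall, 50 g, upright in a carousel pocket. Origin: centre of its foot, z up its axis. Plug 26 mm in diameter at the foot, 34 mm at 36 mm height; flange 44 mm in diameter from 36 to 42 mm; round grip knob 26 mm in diameter from 42 to 68 mm (23 mm at its root). Fits the flask. Starts under the cover, 65 to 180 degrees from the window.
- stopper_red: Red tapered stopper, 68 mm tall, 50 g, upright in a carousel pocket. Origin: centre of its foot, z up its axis. Plug 33 mm in diameter at the foot, 42 mm at 36 mm height; flange 52 mm in diameter from 36 to 42 mm; round grip knob 26 mm in diameter from 42 to 68 mm (23 mm at its root). Too big for the flask.
- stopper_yellow: Yellow tapered stopper, 68 mm tall, 50 g, upright in a carousel pocket. Origin: centre of its foot, z up its axis. Plug 23 mm in diameter at the foot, 29 mm at 36 mm height; flange 36 mm in diameter from 36 to 42 mm; round grip knob 26 mm in diameter from 42 to 68 mm (23 mm at its root). Too small for the flask.
- flask: Amber conical flask fixed on the bench in a red ring 120 mm in diameter. Origin: centre of its underside, z up; round, its yaw does not matter. Rim 100 mm high, 52 mm outside. The neck's bore tapers from 39 mm at the rim to 32 mm 36 mm below it. With the blue stopper fully home (flange on the rim) the stopper's origin is 64 mm above this origin.
- mouth (a point): Centre of the flask's mouth, at the rim, 100 mm over the bench.
- sleeve_top (a point): Centre of the top of a black rubber sleeve inside the neck, 22 mm below the rim at the start. The blue stopper's foot comes to rest on it, flange 14 mm above the rim. Pressing the stopper down with about 8 to 15 N slides the sleeve down with it until the flange meets the rim; it stays down.
- flow_controller: Loose black flow controller, 198 mm high, 52 (own x) by 141 mm (own y), upright by the flask, its centre about 110 mm from the flask's axis, broad side to it. It reaches higher than the gripper's body when the stopper is set down, so do not point the gripper's long side at it. Origin: centre of its underside. Bystander.
- glass_beaker: Loose clear glass beaker, 76 mm in diameter, 92 mm high, near the flask. Origin: centre of its underside. Bystander.
- vial: Loose small vial with blue cap, 33 mm in diameter, 84 mm high, upright near the flask. Origin: centre of its underside. Bystander.
Not all that is in view belongs to the job. Several things look just like the flask: the one meant starts farthest from the robot's base.

How it is judged:
By the outcome, as a careful person would: the job done as asked, in the order asked, and still so for the second after the job is handed in, with the robot touching nothing.
It also fails if it takes over 72 s, if anything falls off the work surface, if the arm or the gripper's body presses on something with over 40 N, if the wrist force passes 120 N, or if a joint passes its speed limit or range.

## Working session

There is one attempt and no reset: what is moved stays moved. The work goes in short steps, Python scripts to look and compute and a shell command to move; the robot and the scene stay as the last step left them, time stands still between calls to the robot, and variables do not carry over. Pictures are saved under pics/ and viewed, at most 10 in all, crops included, and the job is handed in when it is done.

```bash
ls; mkdir -p pics
cat > h.py <<'E'
import numpy as np, cv2
from rig import get_state, imaging, ticket, spotter, r
from scipy.spatial.transform import Rotation as R
def cam(n):
    d=imaging.read_camera(n); d['f']=d['image'].shape[0]/2/np.tan(np.radians(d['fovy'])/2)
    d['R']=cv2.Rodrigues(np.array(d['rvec'],float))[0]; d['t']=np.array(d['tvec'],float).ravel(); return d
def cloud(d):
    z=d['z_map']; v,u=np.mgrid[:z.shape[0],:z.shape[1]]
    p=np.stack([(u-d['cx'])/d['f']*z,(v-d['cy'])/d['f']*z,z],-1)
    w=(p-d['t'])@d['R']; w[z<=0]=np.nan; return w
def ray(d,u,v,h):
    "world point on pixel ray at height h"
    c=-d['R'].T@d['t']; k=d['R'].T@np.array([(u-d['cx'])/d['f'],(v-d['cy'])/d['f'],1.]); return c+k*(h-c[2])/k[2]
def proj(d,p):
    q=d['R']@np.array(p)+d['t']; return q[:2]/q[2]*d['f']+[d['cx'],d['cy']]
def save(n,im): cv2.imwrite('pics/'+n+'.png',im[...,::-1])
E
python3 - <<'E'
from h import *
s=get_state(); print(s['position'],s['ee_rot'],s['opening'],r.finger_overhang)
for n in ('top','scene'):
    d=cam(n); save(n+'0',d['image']); w=cloud(d); print(n,-d['R'].T@d['t'],d['f'])
    for t in ['carousel_base','turntable','star_hub','stopper_blue','stopper_red','stopper_yellow','flask','flow_controller','glass_beaker','vial']:
        for o in spotter.cut_out(t,n):
            if o['confidence']<.3: continue
            q=w[o['pixels']]; q=q[~np.isnan(q[:,0])]
            print(t,round(o['confidence'],2),o['extent'],np.nanmedian(q,0).round(3),np.nanpercentile(q,98,axis=0).round(3), np.nanpercentile(q,2,axis=0).round(3))
E
```

```text
pics
[ 0.22408935 -0.58321561  0.23605231] [ 9.83230560e-01  1.82365972e-01 -5.40078595e-05 -5.61580863e-04] 1.0042813421820405 0.022
top [ 0.4252311  -0.05622958  1.23480374] 414.0603112257162
carousel_base 0.97 [138.0, 136.7, 104.5, 102.6] [0.616 0.163 0.102] [0.728 0.304 0.107] [0.472 0.043 0.006]
turntable 0.63 [169.4, 164.1, 38.8, 65.3] [0.556 0.19  0.023] [0.637 0.252 0.13 ] [0.488 0.138 0.016]
star_hub 0.81 [167.7, 169.1, 41.5, 56.8] [0.557 0.189 0.023] [0.638 0.252 0.13 ] [0.489 0.137 0.016]
star_hub 0.65 [138.6, 136.0, 104.9, 100.5] [0.617 0.162 0.102] [0.728 0.303 0.107] [0.472 0.043 0.006]
flask 0.92 [269.4, 216.2, 40.6, 41.2] [ 0.455 -0.1    0.028] [ 0.51  -0.049  0.1  ] [ 0.403 -0.154  0.003]
flask 0.74 [324.9, 198.5, 36.5, 39.8] [ 0.505 -0.255  0.028] [ 0.562 -0.209  0.101] [ 0.457 -0.313  0.002]
flask 0.66 [207.7, 261.2, 40.8, 40.0] [0.336 0.082 0.029] [0.384 0.139 0.101] [0.282 0.034 0.003]
flow_controller 0.57 [312.6, 165.5, 47.2, 28.4] [ 0.602 -0.232  0.163] [ 0.63  -0.194  0.196] [ 0.584 -0.279  0.015]
glass_beaker 0.95 [373.0, 199.5, 32.1, 28.8] [ 0.516 -0.39   0.
[... 581 characters left out ...]
6] [0.571 0.154 0.021] [0.662 0.277 0.127] [0.488 0.062 0.014]
stopper_yellow 0.58 [215.5, 156.5, 9.6, 12.2] [0.597 0.245 0.062] [0.613 0.262 0.082] [0.589 0.238 0.043]
flask 0.79 [252.7, 221.8, 51.8, 56.0] [ 0.441 -0.118  0.031] [ 0.497 -0.062  0.099] [ 0.403 -0.156  0.001]
flask 0.75 [319.2, 258.5, 52.0, 44.3] [ 0.486 -0.279  0.025] [ 0.528 -0.217  0.076] [ 0.455 -0.318  0.002]
flask 0.67 [161.0, 218.8, 47.2, 53.3] [0.32  0.067 0.03 ] [0.374 0.119 0.099] [0.281 0.032 0.002]
glass_beaker 0.74 [374.7, 292.5, 24.5, 25.9] [ 0.485 -0.388  0.036] [ 0.496 -0.36   0.065] [ 0.481 -0.409  0.006]
vial 0.71 [319.2, 261.1, 52.9, 45.4] [ 0.485 -0.279  0.025] [ 0.53  -0.217  0.081] [ 0.439 -0.32   0.   ]
```

Run:
```python
from h import *
a=cv2.imread('pics/top0.png')[...,::-1]; b=cv2.imread('pics/scene0.png')[...,::-1]
def cr(i,x,y,w,h): return cv2.resize(i[y:y+h,x:x+w],(400,h*400//w),interpolation=cv2.INTER_CUBIC)
save('c1',np.hstack([np.vstack([cr(a,130,125,120,120)[:300],cr(a,290,150,120,120)[:300]]),np.vstack([cr(b,180,130,120,90),cr(b,290,220,120,90)])]))
```

```text
(no output)
```

View pics/top0.png

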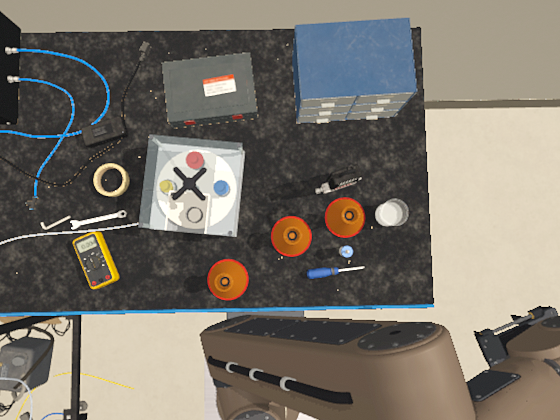

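View pics/c1.png

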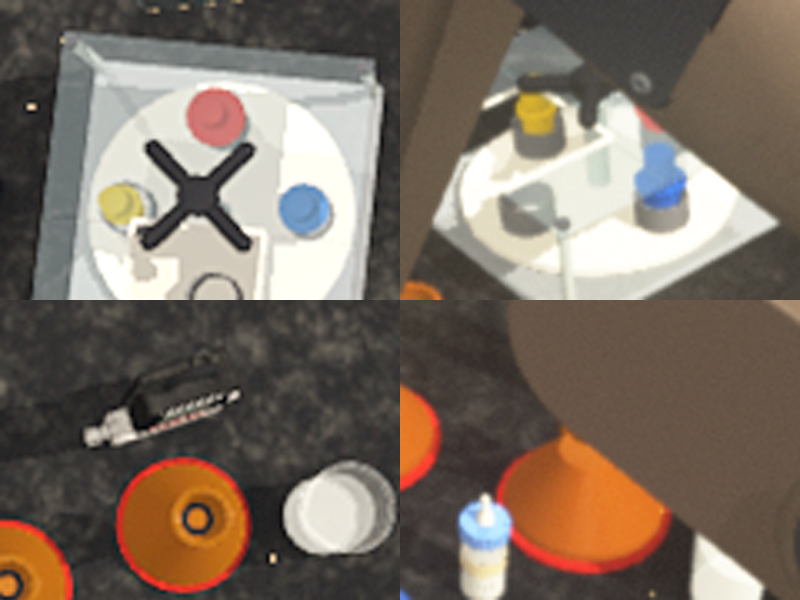

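The top view shows three amber flasks at pixels (291,236), (344,217) and (227,280). (344,217) is farthest from the base, and the crop shows it beside the controller, beaker and vial. The carousel hub is at about (189,184), blue at (221,188), red at (195,160), yellow at (167,187), and the empty pocket sits in the window at (195,214).

```bash
cat >> h.py <<'E'
def meas(d,full=True):
    w=cloud(d).reshape(-1,3); w=w[~np.isnan(w[:,0])]
    sel=lambda c,rad,z0,z1: w[(np.hypot(*(w[:,:2]-c).T)<rad)&(w[:,2]>z0)&(w[:,2]<z1)]
    o={}
    c=sel([.605,.17],.22,.099,.106)
    (cx,cy),(a,b),ang=cv2.minAreaRect((c[:,:2]*1000).astype(np.float32)); o['cover']=(cx,cy,a,b,ang)
    s=sel([.61,.17],.09,.112,.14); (x,y),rad=cv2.minEnclosingCircle((s[:,:2]*1000).astype(np.float32)); o['star']=(x,y,rad,len(s))
    p=s[:,:2]-np.array([x,y])/1000; th=np.arctan2(p[:,1],p[:,0]); q=np.hypot(*p.T)>.025
    o['arm']=np.degrees(np.angle(np.exp(4j*th[q]).sum()))/4  # arm dir mod 90
    f=sel([.505,-.26],.07,.094,.106)
    A=f[:,:2].mean(0); (x,y),rad=cv2.minEnclosingCircle((f[:,:2]*1000).astype(np.float32)); o['rim']=(A*1000,x,y,rad,len(f))
    k=sel([.62,-.24],.12,.12,.23); o['ctl']=(cv2.minAreaRect((k[:,:2]*1000).astype(np.float32)),np.nanpercentile(k[:,2],99),len(k)) if len(k) else 0
    return o
def blue(d,h=.088,lo=(95,110,70),hi=(125,255,255)):
    m=cv2.inRange(cv2.cvtColor(d['image'],cv2.COLOR_RGB2HSV),lo,hi); n,l,st,ce=cv2.connectedComponentsWithStats(m)
    return [(st[i,4],ce[i].round(1),ray(d,*ce[i],h).round(4)) for i in range(1,n) if st[i,4]>20]
E
python3 - <<'E'
from h import *
d=cam('top')
for k,v in meas(d).items(): print(k,v)
print([b for b in blue(d,.07) if b[0]<500])
# red ring circle on bench
hsv=cv2.cvtColor(d['image'],cv2.COLOR_RGB2HSV)
for t in spotter.cut_out('flask','top')[:3]:
    v,u=np.nonzero(t['pixels']); P=np.array([ray(d,a,b,0.003)[:2] for a,b in zip(u,v)],np.float32)*1000
    print('ring',cv2.minEnclosingCircle(P))
# star by colour at z=.12
im=d['image'][160:210,160:220].max(-1); v,u=np.nonzero(im<75); 
P=np.array([ray(d,a+160,b+160,.125)[:2] for a,b in zip(u,v)],np.float32)*1000
print('starpix',len(P),cv2.minEnclosingCircle(P),cv2.minAreaRect(P),P.mean(0))
w=cloud(d)[165:206,165:216]; 
for t in ['flow_controller']:
    for o in spotter.cut_out(t,'top'):
        v,u=np.nonzero(o['pixels']); print(o['confidence'],[ray(d,a,b,.198)[:2].round(3) for a,b in [(u.min(),v[u.argmin()]),(u.max(),v[u.argmax()]),(u[v.argmin()],v.min()),(u[v.argmax()],v.max())]])
s=get_state(); print(R.from_quat(s['ee_rot']).as_matrix().round(4))
E
```

```text
cover (600.896240234375, 175.92202758789062, 260.5923767089844, 260.2926025390625, 83.7051773071289)
star (600.5361328125, 175.28414916992188, 61.142398834228516, 506)
arm 42.812407599547534
rim (array([ 509.10145708, -262.67612239]), 509.1939697265625, -263.125, 25.801525115966797, 131)
ctl (((610.2017211914062, -243.6992950439453), (38.24805450439453, 77.11919403076172), 18.84720230102539), np.float64(0.19779997208081393), 477)
[(np.int32(22), array([358.9,  21.4]), array([ 1.0813, -0.3136,  0.07  ])), (np.int32(29), array([323.7,  23.7]), array([ 1.0759, -0.2099,  0.07  ])), (np.int32(264), array([296. ,  76.1]), array([ 0.9185, -0.125 ,  0.07  ])), (np.int32(478), array([76.6, 73.3]), array([0.9361, 0.509 , 0.07  ])), (np.int32(26), array([349.8,  80.3]), array([ 0.9034, -0.2809,  0.07  ])), (np.int32(26), array([360.4,  86.6]), array([ 0.8841, -0.3112,  0.07  ])), (np.int32(83), array([347.6,  92.5]), array([ 0.8673, -0.2735,  0.07  ])), (np.int32(32), array([377.2,  92.1]), array([ 0.867 , -0.3595,  0.07  ])), (np.int32(56), array([ 35.3, 187.9]), array([0.6039, 0.6181, 0.07  ])), (np.int32(57), array([220.9, 186.4]), array([0.5992, 0.0948, 0.07  ])), (np.int32(226), array([318.5, 272.5]), array([ 0.3519, -0.1756,  0.07  ])), (np.int32(28), array([336. , 270.2]), array([ 0.3574, -0.2247,  0.07  ]))]
ring ((508.4172058105469, -263.7493591308594), 60.06862258911133)
ring ((455.61578369140625, -102.031005859375), 61.57835006713867)
ring ((331.2817687988281, 86.46723175048828), 60.59622573852539)
starpix 403 ((601.2420043945312, 173.2126007080078), 59.044864654541016) ((601.1786499023438, 176.3890838623047), (89.2088394165039, 87.25617980957031), 87.75004577636719) [600.4708  174.91309]
0.62 [array([ 0.567, -0.159]), array([ 0.611, -0.274]), array([ 0.632, -0.26 ]), array([ 0.559, -0.164])]
[[ 0.9335  0.3586  0.    ]
 [ 0.3586 -0.9335 -0.    ]
 [-0.      0.     -1.    ]]
```

```bash
cat >> h.py <<'E'
def to(p,yaw):
    "tool-frame shift (units) and z turn (units) from measured pose to target"
    s=get_state(); M=R.from_quat(s['ee_rot']); m=M.as_matrix(); y=np.degrees(np.arctan2(m[1,0],m[0,0]))
    sh=m.T@(np.array(p)-s['position'])/.025
    tgt=R.from_matrix(np.array([[np.cos(np.radians(yaw)),np.sin(np.radians(yaw)),0],[np.sin(np.radians(yaw)),-np.cos(np.radians(yaw)),0],[0,0,-1]]))
    rv=(M.inv()*tgt).as_rotvec(degrees=True)/8
    print('t',round(s['t'],2),'pos',s['position'].round(4),'yaw',y.round(1),'| turn',rv.round(2),'shift',sh.round(2),'F',np.round(s['force'],1),'op',round(s['opening']*95,1))
E
H="python3 -m handwheel"
$H '[[0,0,0,0.9,-0.93,0,0],[0,0,0,0.97,-1,0,0],[0,0,0,0.97,-1,0,0],[0,0,0,0.97,-1,0,0],[0,0,0,0.97,-1,0,0],[0,0,0,0.97,-1,0,0],[0,0,0,0.97,-1,0,0],[0,0,0,0.97,-1,0,0]]'
$H '[[0,0,0,0.97,-1,0,0],[0,0,0,0.97,-1,0,0],[0,0,0,0.97,-1,0,0],[0,0,0,0.97,-1,0,0],[0,0,0,0.97,-1,0,0],[0,0,0,0.97,-1,0,0],[0,0,0,0.97,-1,0,0],[0,0,0,0.97,-1,0,0]]'
$H '[[0,0,0,0.97,-1,0,0],[0,0,0,0.97,-1,0,0],[0,0,0,0.97,-1,0,0],[0,0,0,0.97,-1,0,0],[0,0,0,0.97,-1,0,0],[0,0,0,0.97,-1,0,0],[0,0,0,0.6,-0.6,0,0],[0,0,0,0,0,0,0]]'
python3 -c "
from h import *
to([.5532,.1838,.235],145)"
```

```text
t: 2.05
position: [0.3329, -0.3282, 0.2368]
ee_rot: [0.983, 0.182, 0.0, 0.0]
force: [1.2, -0.6, 0.2]
opening: 0.386
grasp_force: 0.0
t: 2.85
position: [0.4423, -0.0718, 0.2368]
ee_rot: [0.983, 0.182, 0.0, 0.0]
force: [0.7, -0.8, -0.2]
opening: 0.004
grasp_force: 0.0
t: 3.65
position: [0.5331, 0.1404, 0.2364]
ee_rot: [0.983, 0.184, 0.0, -0.0]
force: [0.3, 0.2, -0.1]
opening: 0.004
grasp_force: 0.0
t 3.65 pos [0.5331 0.1404 0.2364] yaw 21.2 | turn [  0.    -0.   -15.48] shift [ 1.37 -1.33  0.06] F [ 0.3  0.2 -0.1] op 0.4
```

```bash
H="python3 -m handwheel"
$H '[[0,0,0,0.7,-0.68,0,0],[0,0,0,0.67,-0.65,0,0],[0,0,-0.9,0,0,0,0],[0,0,-1,0,0,0,0],[0,0,-1,0,0,0,0],[0,0,-1,0,0,0,0],[0,0,-1,0,0,0,0],[0,0,-1,0,0,0,0]]' >/dev/null
$H '[[0,0,-1,0,0,0,0],[0,0,-1,0,0,0,0],[0,0,-1,0,0,0,0],[0,0,-1,0,0,0,0],[0,0,-1,0,0,0,0],[0,0,-1,0,0,0,0],[0,0,-1,0,0,0,0],[0,0,-1,0,0,0,0]]'>/dev/null
$H '[[0,0,-1,0,0,0,0],[0,0,-0.6,0,0,0,0],[0,0,0,0,0,0,0]]'
python3 -c "
from h import *
to([.5532,.1838,.129],145)"
```

```text
t: 5.55
position: [0.5524, 0.1809, 0.2367]
ee_rot: [0.3, 0.954, -0.0, -0.0]
force: [-1.2, 0.0, -0.2]
opening: 0.007
grasp_force: 0.0
t 5.55 pos [0.5524 0.1809 0.2367] yaw 145.0 | turn [-0.    0.    0.01] shift [0.04 0.11 4.31] F [-1.2  0.  -0.2] op 0.6
```

```bash
H="python3 -m handwheel"
$H '[[0,0,0,0.04,0.11,0.6,0],[0,0,0,0,0,0.9,0],[0,0,0,0,0,0.9,0],[0,0,0,0,0,0.9,0],[0,0,0,0,0,0.6,0],[0,0,0,0,0,0.4,0],[0,0,0,0,0,0,0]]'
$H '[[0,0,0.4,0.0425,0.098,0,0],[0,0,0.4,0.0425,0.098,0,0],[0,0,0.3,0.032,0.074,0,0],[0,0,0.2,0.021,0.049,0,0],[0,0,0.1,0.011,0.025,0,0],[0,0,0.1,0.011,0.025,0,0],[0,0,0.1,0.011,0.025,0,0],[0,0,0.1,0.011,0.025,0,0]]'
python3 -c "
from h import *
to([.5532,.1838,.129],145); print(meas(cam('top')))"
```

```text
t: 6.25
position: [0.5529, 0.1841, 0.1282]
ee_rot: [0.301, 0.953, -0.001, -0.001]
force: [0.7, -0.7, -0.3]
opening: 0.005
grasp_force: 0.0
t: 7.05
position: [0.5567, 0.1954, 0.1292]
ee_rot: [0.412, 0.911, -0.0, 0.0]
force: [0.9, -0.1, -0.3]
opening: 0.005
grasp_force: 0.0
t 7.05 pos [0.5567 0.1954 0.1292] yaw 131.4 | turn [-0.   0.  -1.7] shift [-0.26 -0.41  0.01] F [ 0.9 -0.1 -0.3] op 0.5
{'cover': (600.6945190429688, 175.89813232421875, 259.86474609375, 259.9667663574219, 83.68914794921875), 'star': (599.1173095703125, 136.98138427734375, 44.35271453857422, 262), 'arm': np.float64(-2.7931699818132745), 'rim': (array([ 509.34916573, -262.63323481]), 509.31158447265625, -262.7259521484375, 25.56105613708496, 125), 'ctl': (((610.3110961914062, -243.94691467285156), (37.95928955078125, 76.59281158447266), 18.439678192138672), np.float64(0.19826048771130098), 474)}
```

```bash
H="python3 -m handwheel"
$H '[[0,0,0.1,0.011,0.025,0,0],[0,0,0.15,0.016,0.037,0,0],[0,0,0.2,0.021,0.049,0,0],[0,0,0.3,0.032,0.074,0,0],[0,0,0.35,0.037,0.086,0,0],[0,0,0.4,0.0425,0.098,0,0],[0,0,0.4,0.0425,0.098,0,0],[0,0,0.4,0.0425,0.098,0,0]]'
$H '[[0,0,0.4,0.0425,0.098,0,0],[0,0,0.4,0.0425,0.098,0,0],[0,0,0.4,0.0425,0.098,0,0],[0,0,0.4,0.0425,0.098,0,0],[0,0,0.4,0.0425,0.098,0,0],[0,0,0.4,0.0425,0.098,0,0],[0,0,0.4,0.0425,0.098,0,0],[0,0,0.3,0.032,0.074,0,0]]'
python3 -c "
from h import *
to([.5532,.1838,.129],145); s=get_state();p=s['position'][:2]-[.6005,.1755];print(np.hypot(*p),np.degrees(np.arctan2(p[1],p[0])));
d=cam('top'); save('t1',np.hstack([cv2.resize(x[130:250,130:250],(400,400)) for x in (d['image'],)]+[cv2.resize(cam('scene')['image'][120:240,170:310],(400,400))]))
print([b for b in blue(d,.07) if .4<b[2][0]<.75 and 0<b[2][1]<.3])"
```

```text
t: 7.9
position: [0.5643, 0.2081, 0.129]
ee_rot: [0.553, 0.833, -0.001, -0.001]
force: [-3.9, -1.8, 2.9]
opening: 0.008
grasp_force: 2.6
t: 8.7
position: [0.5808, 0.2211, 0.129]
ee_rot: [0.719, 0.695, -0.001, -0.001]
force: [-5.8, 4.1, 2.3]
opening: 0.006
grasp_force: 3.0
t 8.7 pos [0.5808 0.2211 0.129 ] yaw 88.0 | turn [-0.01 -0.01 -7.12] shift [-1.53 -1.05  0.  ] F [-5.8  4.1  2.3] op 0.6
0.049636411456052035 113.39575705814386
[(np.int32(48), array([214.7, 201.6]), array([0.5562, 0.1128, 0.07  ]))]
```

View pics/t1.png

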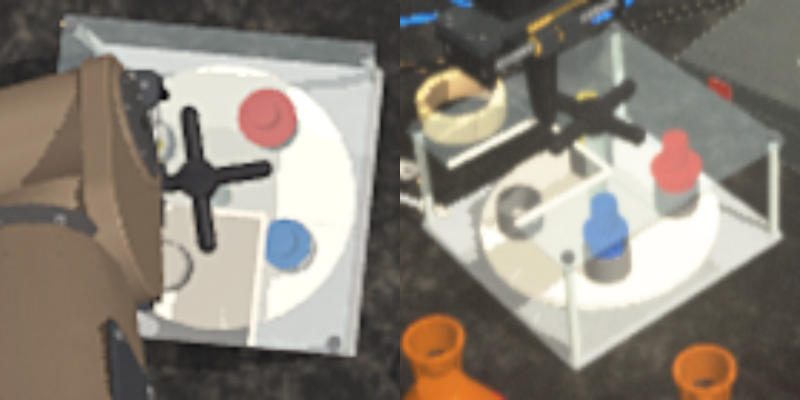

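The picture shows the star turned about 35° clockwise, with blue upright at crop (290,245) and red upright. About 60° remain.

```bash
H="python3 -m handwheel"
$H '[[0,0,0.2,0.021,0.05,0,0],[0,0,0.3,0.031,0.076,0,0],[0,0,0.4,0.041,0.101,0,0],[0,0,0.4,0.041,0.101,0,0],[0,0,0.4,0.041,0.101,0,0],[0,0,0.4,0.041,0.101,0,0],[0,0,0.4,0.041,0.101,0,0],[0,0,0.4,0.041,0.101,0,0]]'
$H '[[0,0,0.4,0.041,0.101,0,0],[0,0,0.4,0.041,0.101,0,0],[0,0,0.4,0.041,0.101,0,0],[0,0,0.4,0.041,0.101,0,0],[0,0,0.4,0.041,0.101,0,0],[0,0,0.4,0.041,0.101,0,0],[0,0,0.3,0.031,0.076,0,0],[0,0,0.2,0.021,0.05,0,0]]'
cat >> h.py <<'E'
C=np.array([.6006,.1757])
def where():
    s=get_state();p=s['position'][:2]-C;print('tcp r,phi',np.hypot(*p).round(4),np.degrees(np.arctan2(p[1],p[0])).round(1))
    for n in ('top','scene'):
        d=cam(n)
        for h in (.07,.077): 
            for b in blue(d,h):
                if .4<b[2][0]<.75 and 0<b[2][1]<.3: q=b[2][:2]-C; print(n,h,b,np.degrees(np.arctan2(q[1],q[0])).round(1)%360,np.hypot(*q).round(4))
    return d
E
python3 -c "
from h import *
where()
to([.6,.2,.129],20)"
```

```text
t: 9.6
position: [0.6006, 0.2248, 0.129]
ee_rot: [0.844, 0.536, -0.0, -0.001]
force: [-4.1, 8.1, 0.2]
opening: 0.004
grasp_force: 3.5
t: 10.4
position: [0.6205, 0.2202, 0.1291]
ee_rot: [0.935, 0.356, 0.0, -0.0]
force: [-0.1, 6.8, -1.0]
opening: 0.005
grasp_force: 2.3
tcp r,phi 0.0487 65.9
top 0.07 (np.int32(167), array([195. , 213.6]), array([0.5232, 0.1683, 0.07  ])) 185.5 0.0778
top 0.077 (np.int32(167), array([195. , 213.6]), array([0.5226, 0.167 , 0.077 ])) 186.4 0.0785
scene 0.07 (np.int32(52), array([217.5, 177.8]), array([0.5382, 0.1901, 0.07  ])) 167.0 0.064
scene 0.077 (np.int32(52), array([217.5, 177.8]), array([0.5318, 0.182 , 0.077 ])) 174.8 0.0691
t 10.5 pos [0.6205 0.2197 0.129 ] yaw 41.7 | turn [-0.   -0.    2.72] shift [-1.14  0.04  0.  ] F [-0.6  2.  -0. ] op 0.5
```

```bash
H="python3 -m handwheel"
$H '[[0,0,0.1,0.011,0.025,0,0],[0,0,0.2,0.021,0.05,0,0],[0,0,0.3,0.031,0.076,0,0],[0,0,0.3,0.031,0.076,0,0],[0,0,0.3,0.031,0.076,0,0],[0,0,0.2,0.021,0.05,0,0],[0,0,0.1,0.011,0.025,0,0],[0,0,0,0,0,0,0]]'
python3 - <<'E'
from h import *
where(); d=cam('top'); w=cloud(d)
save('t2',cv2.resize(d['image'][130:250,130:250],(600,600)))
m=(abs(w[...,2]-.0865)<.006)&(np.hypot(w[...,0]-.523,w[...,1]-.184)<.025); print('knob top',m.sum(),np.nanmean(w[m],0))
to([.523,.1843,.2],21)
E
```

```text
t: 11.3
position: [0.6292, 0.214, 0.1291]
ee_rot: [0.966, 0.257, 0.0, 0.0]
force: [0.6, 2.2, -0.1]
opening: 0.002
grasp_force: 0.9
tcp r,phi 0.0478 53.3
top 0.07 (np.int32(167), array([188.6, 213.5]), array([0.5239, 0.1864, 0.07  ])) 172.1 0.0774
top 0.077 (np.int32(167), array([188.6, 213.5]), array([0.5233, 0.1849, 0.077 ])) 173.2 0.0778
scene 0.07 (np.int32(109), array([213.6, 178.1]), array([0.5298, 0.1969, 0.07  ])) 163.3 0.0739
scene 0.077 (np.int32(109), array([213.6, 178.1]), array([0.5235, 0.1888, 0.077 ])) 170.4 0.0782
knob top 70 [0.52342026 0.18897173 0.08805992]
t 11.45 pos [0.629  0.214  0.1291] yaw 29.8 | turn [0.  0.  1.1] shift [-4.27 -1.08 -2.83] F [0.8 1.9 0.5] op 0.2
```

View pics/t2.png

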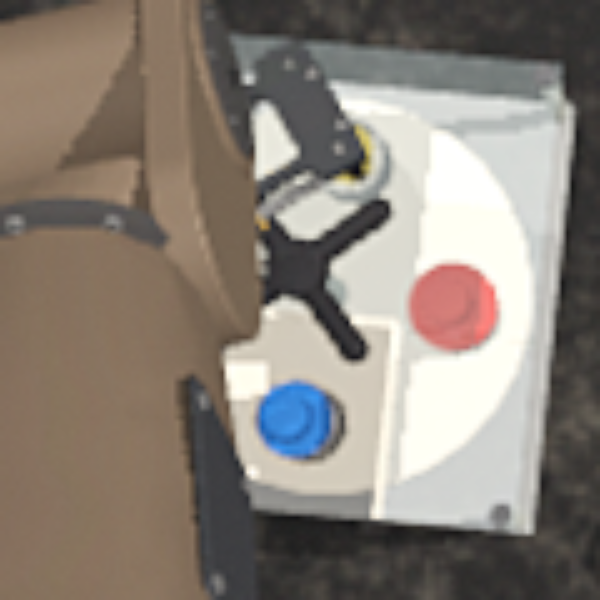

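```bash
H="python3 -m handwheel"
$H '[[0,0,0,-0.1,-0.2,0,0],[0,0,0,0,-0.1,-0.5,0],[0,0,0,0,0,-0.9,20],[0,0,0,0,0,-0.9,45],[0,0,0,-0.8,-0.1,-0.4,60],[0,0,0.3,-0.9,0,0,60],[0,0,0.8,-0.9,0,0,60],[0,0,0,0,0,0,60]]'
python3 - <<'E'
from h import *
where(); d=cam('top'); w=cloud(d); o=meas(d); print(o['arm'],o['star'],o['cover'])
m=(abs(w[...,2]-.0885)<.005)&(np.hypot(w[...,0]-.523,w[...,1]-.187)<.03); print('knob top',m.sum(),np.nanmean(w[m],0),cv2.minEnclosingCircle((w[m][:,:2]*1000).astype(np.float32)))
to([.523,.187,.15],21)
E
```

```text
t: 12.25
position: [0.5632, 0.1894, 0.1979]
ee_rot: [0.984, 0.181, -0.0, 0.0]
force: [0.4, 0.3, 0.4]
opening: 0.457
grasp_force: 0.0
tcp r,phi 0.0398 159.9
top 0.07 (np.int32(118), array([190.4, 213.3]), array([0.5243, 0.1812, 0.07  ])) 175.9 0.0765
top 0.077 (np.int32(118), array([190.4, 213.3]), array([0.5237, 0.1798, 0.077 ])) 176.9 0.077
scene 0.07 (np.int32(108), array([213.5, 178.1]), array([0.5298, 0.1973, 0.07  ])) 163.0 0.074
scene 0.077 (np.int32(108), array([213.5, 178.1]), array([0.5235, 0.1892, 0.077 ])) 170.1 0.0783
-16.06787544893049 (593.4304809570312, 137.80691528320312, 44.37150573730469, 94) (600.9593505859375, 175.873291015625, 259.8244323730469, 260.0718078613281, 83.73268127441406)
knob top 41 [0.5237487  0.18446301 0.0882389 ] ((523.7730712890625, 187.0350341796875), 11.684586524963379)
t 12.4 pos [0.5657 0.1904 0.1974] yaw 21.1 | turn [ 0.   -0.01  0.01] shift [-1.64 -0.49  1.89] F [0.  0.8 0.1] op 55.0
```

Run:
```python
from h import *
d=cam('top'); im=cv2.imread('pics/t2.png')[...,::-1]; im=cv2.resize(im,(120,120),interpolation=cv2.INTER_AREA)
best=[]
dk=(im.max(-1)<80)
for a in np.arange(-30,30,.5):
    s=n=0
    for k in (208.7,298.7):
        for rr in np.arange(.02,.058,.002):
            p=C+rr*np.array([np.cos(np.radians(k+a)),np.sin(np.radians(k+a))]); u,v=proj(d,[*p,.126]); s+=dk[int(round(v-130)),int(round(u-130))]
    best.append((s,208.7+a))
m=max(best)[0]; print(m,[b[1] for b in best if b[0]>=m-1], 'want 218.7')
big=cv2.resize(im,(600,600),interpolation=cv2.INTER_CUBIC)
for ang,col in ((173.7,(255,0,0)),(165,(0,160,0))):
    c=C+.078*np.array([np.cos(np.radians(ang)),np.sin(np.radians(ang))])
    q=[(proj(d,[c[0]+.0225*np.cos(t),c[1]+.0225*np.sin(t),.048])-130)*5 for t in np.linspace(0,6.28,40)]
    cv2.polylines(big,[np.int32(q)],True,col,1)
save('t3',big[150:550,150:550])
```

```text
40 [np.float64(210.7), np.float64(211.2), np.float64(211.7), np.float64(212.2), np.float64(212.7), np.float64(213.2), np.float64(213.7), np.float64(214.2), np.float64(214.7), np.float64(215.2), np.float64(215.7), np.float64(216.2), np.float64(216.7), np.float64(217.2), np.float64(217.7), np.float64(218.2), np.float64(218.7), np.float64(219.2)] want 218.7
```

View pics/t3.png

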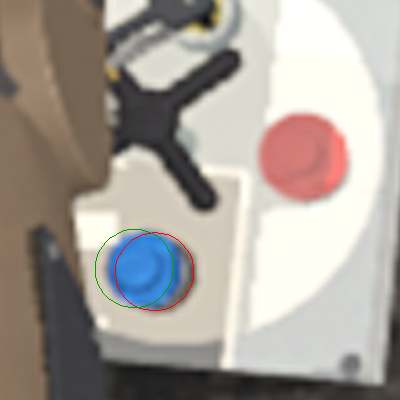

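Red circle (173.7°) matches the visible dark pocket wall at crop (185,280), so the pocket is in the middle of the window, with blue upright at crop (145,265). Next, grasp it.

```bash
H="python3 -m handwheel"
$H '[[0,0,0,-0.9,-0.2,0,60],[0,0,0,-0.7,-0.3,0,60],[0,0,0,0,0,0.8,60],[0,0,0,0,0,0.8,60],[0,0,0,0,0,0,60]]'
python3 -c "
from h import *
to([.5235,.1880,.0885],20)"
```

```text
t: 12.95
position: [0.5228, 0.1875, 0.1547]
ee_rot: [0.983, 0.183, -0.002, 0.0]
force: [-0.3, 0.2, 0.4]
opening: 0.632
grasp_force: 0.0
t 12.95 pos [0.5228 0.1875 0.1547] yaw 21.1 | turn [-0.    0.03  0.14] shift [ 0.04 -0.01  2.65] F [-0.3  0.2  0.4] op 60.1
```

```bash
H="python3 -m handwheel"
$H '[[0,0,0,0.04,0,0.8,60],[0,0,0,0,0,0.8,60],[0,0,0,0,0,0.6,60],[0,0,0,0,0,0.4,60],[0,0,0,0,0,0.05,60],[0,0,0,0,0,0,24],[0,0,0,0,0,0,24],[0,0,0,0,0,0,20]]' 15
$H '[[0,0,0,0,0,0,15],[0,0,0,0,0,0,15],[0,0,0,0,0,0,15]]' 15
python3 -c "
from h import *
to([.5235,.1880,.0885],20)"
```

```text
t: 13.75
position: [0.5245, 0.1879, 0.0911]
ee_rot: [0.983, 0.182, 0.001, 0.0]
force: [1.0, -0.0, 0.5]
opening: 0.433
grasp_force: 0.0
t: 14.05
position: [0.5243, 0.1878, 0.0906]
ee_rot: [0.983, 0.182, 0.0, 0.0]
force: [0.1, -0.7, 1.0]
opening: 0.27
grasp_force: 15.0
t 14.05 pos [0.5243 0.1878 0.0906] yaw 21.0 | turn [ 0.   -0.    0.13] shift [-0.03 -0.02  0.08] F [ 0.1 -0.7  1. ] op 25.6
```

```bash
H="python3 -m handwheel"
$H '[[0,0,0,0,0,-0.2,10],[0,0,0,0,0,-0.5,10],[0,0,0,0,0,-0.9,10],[0,0,0,0,0,-1,10],[0,0,0,0,0,-1,10],[0,0,0,0,0,-1,10],[0,0,0,0,0,-1,10],[0,0,0,0,0,-0.5,10]]' 20
python3 - <<'E'
from h import *
d=cam('scene'); e=cam('top'); save('l1',np.hstack([d['image'][60:300,130:400],e['image'][100:340,120:390]]))
o=meas(e);print(o['cover'],o['star'],o['arm'],o['rim'])
to([.5092,-.263,.235],18.8)
E
```

```text
t: 14.85
position: [0.5245, 0.1879, 0.2458]
ee_rot: [0.983, 0.182, 0.002, -0.0]
force: [1.0, -0.3, -0.8]
opening: 0.268
grasp_force: 20.0
(601.0062255859375, 175.9215087890625, 260.21221923828125, 260.5423583984375, 83.71504211425781) (617.7353515625, 172.40579223632812, 49.8359375, 192) -34.49722431747119 (array([ 509.26456935, -263.07581128]), 508.8984069824219, -262.99676513671875, 25.855224609375, 130)
t 14.95 pos [0.5245 0.1879 0.2447] yaw 21.0 | turn [ 0.   -0.02  0.28] shift [-7.04 16.62  0.38] F [ 0.8  0.  -0.8] op 25.5
```

View pics/l1.png

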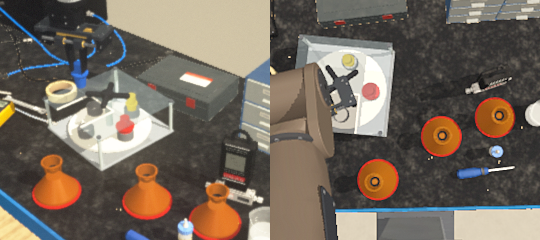

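The blue stopper hangs in the gripper at (80,75) in the scene crop, with red and yellow standing in their pockets. Now carry it to the flask.

```bash
H="python3 -m handwheel"
$H '[[0,0,0.1,-0.16,0.36,0,10],[0,0,0.17,-0.3,0.7,0,10],[0,0,0,-0.41,0.96,0,10],[0,0,0,-0.41,0.96,0,10],[0,0,0,-0.41,0.96,0,10],[0,0,0,-0.41,0.96,0,10],[0,0,0,-0.41,0.96,0,10],[0,0,0,-0.41,0.96,0,10]]'
$H '[[0,0,0,-0.41,0.96,0,10],[0,0,0,-0.41,0.96,0,10],[0,0,0,-0.41,0.96,0,10],[0,0,0,-0.41,0.96,0,10],[0,0,0,-0.41,0.96,0,10],[0,0,0,-0.41,0.96,0,10],[0,0,0,-0.41,0.96,0,10],[0,0,0,-0.41,0.96,0,10]]' >/dev/null
$H '[[0,0,0,-0.35,0.85,0,10],[0,0,0,-0.2,0.5,0,10],[0,0,0,0,0,0,10],[0,0,0,0,0,0,10]]'
cat >> h.py <<'E'
def held():
    "axis of blue stopper from both cameras: colour cloud near the tool"
    s=get_state(); P=[]
    for n in ('scene','top'):
        d=cam(n); w=cloud(d); m=cv2.inRange(cv2.cvtColor(d['image'],cv2.COLOR_RGB2HSV),(100,120,50),(125,255,255))>0
        k=m&(np.hypot(w[...,0]-s['position'][0],w[...,1]-s['position'][1])<.05)&(w[...,2]>.085)
        q=w[k]; print(n,len(q),[np.round(f(q,0),4) for f in (np.min,np.mean,np.max)] if len(q) else '')
        if n=='scene': D=d;K=k;W=w
    for z in np.arange(.09,.25,.008):   # midpoint of each height band, seen from the scene camera
        v,u=np.nonzero(K&(abs(W[...,2]-z)<.004))
        if len(u)>3: print(round(z,3),'u',u.min(),u.max(), 'axis u',proj(D,[*s['position'][:2],z])[0].round(1),'px/m',(D['f']/ (D['R']@s['position']+D['t'])[2]).round(0))
    return D
E
python3 - <<'E'
from h import *
D=held(); save('h1',cv2.resize(D['image'][170:320,280:420],(560,600),interpolation=cv2.INTER_CUBIC))
to([.5091,-.263,.2],18.8)
E
```

```text
t: 15.75
position: [0.5101, 0.0013, 0.2415]
ee_rot: [0.987, 0.163, -0.001, -0.0]
force: [-0.2, -0.5, -0.5]
opening: 0.266
grasp_force: 20.0
t: 16.95
position: [0.493, -0.2414, 0.2423]
ee_rot: [0.987, 0.163, -0.0, -0.0]
force: [-1.0, 0.7, -0.8]
opening: 0.269
grasp_force: 20.0
scene 437 [array([ 0.4729, -0.2619,  0.1738]), array([ 0.487 , -0.2451,  0.2147]), array([ 0.5111, -0.2245,  0.2584])]
top 0 
0.178 u 330 342 axis u 336.2 px/m 501.0
0.186 u 330 343 axis u 336.4 px/m 501.0
0.194 u 330 343 axis u 336.6 px/m 501.0
0.202 u 330 343 axis u 336.8 px/m 501.0
0.21 u 327 347 axis u 337.0 px/m 501.0
0.218 u 327 347 axis u 337.2 px/m 501.0
0.226 u 328 346 axis u 337.5 px/m 501.0
0.234 u 332 342 axis u 337.7 px/m 501.0
0.242 u 332 342 axis u 337.9 px/m 501.0
t 17.05 pos [ 0.4933 -0.2409  0.2427] yaw 18.9 | turn [-0.    0.    0.01] shift [0.31 1.04 1.71] F [-0.8  0.3  0. ] op 25.3
```

View pics/h1.png

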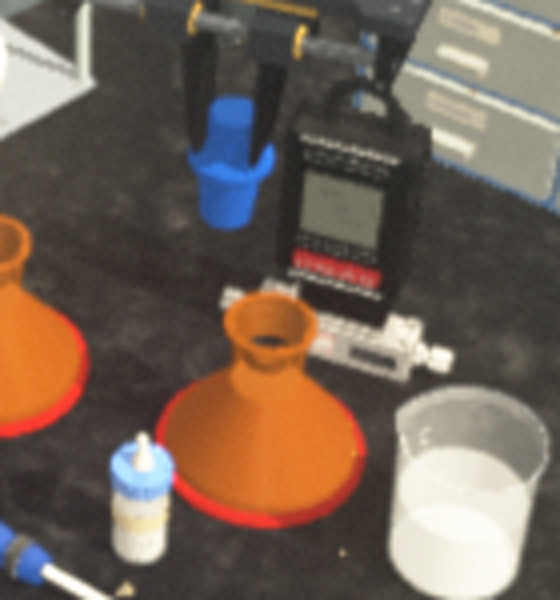

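The stopper hangs upright (crop (235,160)), centred on the tool axis. The neck at (270,315) is clear and the controller is behind it. Align, then lower.

```bash
H="python3 -m handwheel"
$H '[[0,0,0,0.15,0.5,0,10],[0,0,0,0.16,0.54,0,10],[0,0,0,0,0,0.4,10],[0,0,0,0,0,0.4,10],[0,0,0,0,0,0,10],[0,0,0,0,0,0,10]]' >/dev/null
python3 - <<'E'
from h import *
to([.5091,-.263,.150],18.8)
held()
E
```

```text
t 17.65 pos [ 0.5088 -0.2636  0.2224] yaw 18.9 | turn [-0.01  0.01  0.01] shift [ 0.02 -0.02  2.9 ] F [ 0.5 -0.2 -0. ] op 25.6
scene 441 [array([ 0.4862, -0.2849,  0.1532]), array([ 0.5026, -0.267 ,  0.1951]), array([ 0.5286, -0.2412,  0.2382])]
top 0 
0.154 u 343 354 axis u 348.6 px/m 497.0
0.162 u 343 354 axis u 348.9 px/m 497.0
0.17 u 342 356 axis u 349.2 px/m 497.0
0.178 u 342 356 axis u 349.4 px/m 497.0
0.186 u 342 357 axis u 349.7 px/m 497.0
0.194 u 340 360 axis u 350.0 px/m 497.0
0.202 u 341 359 axis u 350.3 px/m 497.0
0.21 u 345 358 axis u 350.6 px/m 497.0
0.218 u 345 355 axis u 350.9 px/m 497.0
0.226 u 346 356 axis u 351.1 px/m 497.0
```

```bash
H="python3 -m handwheel"
$H '[[0,0,0,0,0,0.6,10],[0,0,0,0,0,0.7,10],[0,0,0,0,0,0.6,10],[0,0,0,0,0,0.5,10],[0,0,0,0,0,0.3,10],[0,0,0,0,0,0.15,10],[0,0,0,0,0,0,10],[0,0,0,0,0,0,10]]'
```

```text
t: 18.55
position: [0.5093, -0.264, 0.1521]
ee_rot: [0.986, 0.164, 0.0, 0.0]
force: [-0.4, -0.4, -0.1]
opening: 0.268
grasp_force: 20.0
```

```bash
H="python3 -m handwheel"
$H '[[0,0,0,0,0,0.07,10],[0,0,0,0,0,0,10]]'
$H '[[0,0,0,0,0,0.05,10],[0,0,0,0,0,0,10]]'
$H '[[0,0,0,0,0,0.04,10],[0,0,0,0,0,0,10]]'
```

```text
t: 18.75
position: [0.5091, -0.2639, 0.1501]
ee_rot: [0.986, 0.164, 0.0, 0.0]
force: [-0.0, 1.0, -0.7]
opening: 0.267
grasp_force: 20.0
t: 18.95
position: [0.509, -0.2639, 0.1486]
ee_rot: [0.986, 0.164, 0.0, 0.0]
force: [-0.3, -0.5, -0.1]
opening: 0.269
grasp_force: 20.0
t: 19.15
position: [0.509, -0.2639, 0.1475]
ee_rot: [0.986, 0.164, -0.0, -0.0]
force: [-0.2, 0.2, 0.3]
opening: 0.268
grasp_force: 20.0
```

```bash
H="python3 -m handwheel"
$H '[[0,0,0,0,0,0.03,10],[0,0,0,0,0,0,10]]'|grep -E 'pos|^force'
$H '[[0,0,0,0,0,0.03,10],[0,0,0,0,0,0,10]]'|grep -E 'pos|^force'
```

```text
position: [0.509, -0.2638, 0.1468]
force: [0.2, 0.6, -0.3]
position: [0.5092, -0.2639, 0.1464]
force: [-0.3, 1.8, 2.5]
```

```bash
H="python3 -m handwheel"
$H '[[0,0,0,0,0,0,30],[0,0,0,0,0,0,40],[0,0,0,0,0,0,50],[0,0,0,0,0,-0.4,50],[0,0,0,0,0,-0.8,50],[0,0,0,0,0,-0.8,50],[0,0,0,0,0,0,30],[0,0,0,0,0,0,0]]'
python3 - <<'E'
from h import *
D=held(); save('r1',cv2.resize(D['image'][190:330,290:420],(520,560),interpolation=cv2.INTER_CUBIC))
d=cam('top'); w=cloud(d); print(blue(d,.118))
E
```

```text
t: 20.35
position: [0.509, -0.2638, 0.1965]
ee_rot: [0.986, 0.164, 0.0, 0.0]
force: [0.4, 0.7, 0.3]
opening: 0.413
grasp_force: 0.0
scene 352 [array([ 0.4886, -0.2832,  0.0933]), array([ 0.5048, -0.2662,  0.126 ]), array([ 0.5313, -0.24  ,  0.148 ])]
top 0 
0.098 u 342 353 axis u 346.9 px/m 489.0
0.106 u 341 353 axis u 347.2 px/m 489.0
0.114 u 338 357 axis u 347.4 px/m 489.0
0.122 u 338 357 axis u 347.7 px/m 489.0
0.13 u 342 353 axis u 347.9 px/m 489.0
0.138 u 342 354 axis u 348.2 px/m 489.0
0.146 u 343 354 axis u 348.5 px/m 489.0
[(np.int32(21), array([359. ,  21.4]), array([ 1.0544, -0.3033,  0.118 ])), (np.int32(31), array([324.2,  23.6]), array([ 1.0491, -0.205 ,  0.118 ])), (np.int32(266), array([296. ,  76.1]), array([ 0.8981, -0.1222,  0.118 ])), (np.int32(478), array([76.6, 73.3]), array([0.9151, 0.4857, 0.118 ])), (np.int32(649), array([ 48.2, 123.4]), array([0.7744, 0.5603, 0.118 ])), (np.int32(24), array([360.8,  85.4]), array([ 0.8686, -0.3019,  0.118 ])), (np.int32(78), array([347.4,  92.6]), array([ 0.8488, -0.264 ,  0.118 ])), (np.int32(30), array([376. ,  92.2]), array([ 0.8485, -0.3436,  0.118 ])), (np.int32(56), array([ 35.3, 187.9]), array([0.5965, 0.5903, 0.118 ])), (np.int32(140), array([413.1, 305.6]), array([ 0.2627, -0.4206,  0.118 ])), (np.int32(37), array([282.6, 308.3]), array([ 0.2625, -0.0726,  0.118 ])), (np.int32(632), array([ 81.5, 312.3]), array([0.2628, 0.4591, 0.118 ]))]
```

View pics/r1.png

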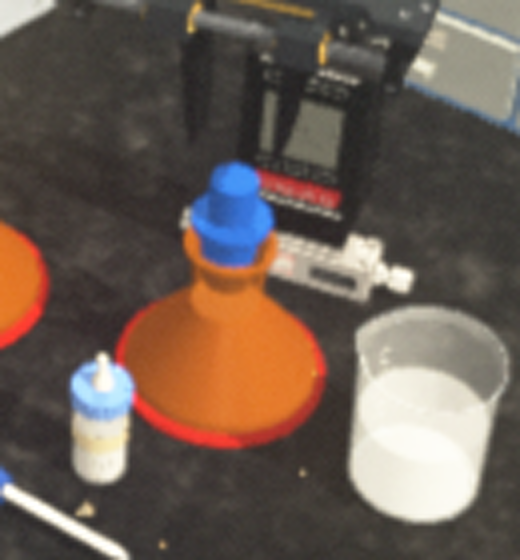

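The blue stopper stands upright and proud in the neck (crop (235,215)) with the gripper free of it. Next: shut the fingers and press.

```bash
H="python3 -m handwheel"
$H '[[0,0,0,0,0,0,0],[0,0,0,0,0,0,0],[0,0,0,0,0,0.4,0],[0,0,0,0,0,0.45,0],[0,0,0,0,0,0,0]]'
$H '[[0,0,0,0,0,0.08,0],[0,0,0,0,0,0.08,0],[0,0,0,0,0,0.08,0],[0,0,0,0,0,0.08,0],[0,0,0,0,0,0,0]]'
```

```text
t: 21.0
position: [0.5084, -0.2635, 0.1728]
ee_rot: [0.986, 0.164, -0.001, -0.001]
force: [-0.0, -0.0, 1.5]
opening: 0.003
grasp_force: 0.0
t: 21.5
position: [0.5092, -0.264, 0.1671]
ee_rot: [0.986, 0.164, 0.0, 0.0]
force: [-0.0, 0.7, 0.8]
opening: 0.006
grasp_force: 0.6
```

```bash
H="python3 -m handwheel"
$H '[[0,0,0,0,0,0.08,0],[0,0,0,0,0,0.08,0],[0,0,0,0,0,0.08,0],[0,0,0,0,0,0,0]]'|grep -E 'pos|^force'
$H '[[0,0,0,0,0,0.08,0],[0,0,0,0,0,0.08,0],[0,0,0,0,0,0,0]]'|grep -E 'pos|^force'
```

```text
position: [0.5092, -0.264, 0.1612]
force: [0.5, 0.1, 3.9]
position: [0.5092, -0.264, 0.1571]
force: [0.5, 0.4, 2.6]
```

```bash
H="python3 -m handwheel"
python3 -c "
from h import *
held()"
$H '[[0,0,0,0,0,0.06,0],[0,0,0,0,0,0,0]]'|grep -E 'pos|^force'
$H '[[0,0,0,0,0,0.06,0],[0,0,0,0,0,0,0]]'|grep -E 'pos|^force'
```

```text
scene 253 [array([ 0.489 , -0.2843,  0.1041]), array([ 0.5043, -0.2668,  0.1165]), array([ 0.5303, -0.2417,  0.1487])]
top 0 
0.106 u 338 356 axis u 347.3 px/m 477.0
0.114 u 342 354 axis u 347.5 px/m 477.0
0.122 u 342 353 axis u 347.8 px/m 477.0
0.13 u 342 353 axis u 348.0 px/m 477.0
0.138 u 343 353 axis u 348.3 px/m 477.0
0.146 u 344 351 axis u 348.6 px/m 477.0
position: [0.5092, -0.264, 0.1556]
force: [-0.1, 0.3, 4.1]
position: [0.5092, -0.264, 0.1543]
force: [-0.9, 0.2, 6.6]
```

Going straight down. Press until the force rises sharply.

```bash
H="python3 -m handwheel"
$H '[[0,0,0,0,0,0.05,0],[0,0,0,0,0,0,0]]'|grep -E 'pos|^force'
$H '[[0,0,0,0,0,0.04,0],[0,0,0,0,0,0,0]]'|grep -E 'pos|^force'
```

```text
position: [0.5093, -0.264, 0.1542]
force: [-4.9, 2.4, 19.3]
position: [0.5093, -0.2641, 0.1541]
force: [-5.9, 4.2, 28.4]
```

```bash
H="python3 -m handwheel"
$H '[[0,0,0,0,0,-0.2,0],[0,0,0,0,0,-0.6,0],[0,0,0,0,0,-0.9,0],[0,0,0,0,0,-1,0],[0,0,0,0,0,-1,0],[0,0,0,-0.8,0,0,0],[0,0,0,-1,-0.5,0,0],[0,0,0,-1,-1,0,0]]' >/dev/null
$H '[[0,0,0,-0.5,-1,0,0],[0,0,0,-0.5,-1,0,0],[0,0,0,0,-1,0,0],[0,0,0,0,-1,0,0],[0,0,0,0,-1,0,0],[0,0,0,0,-1,0,0],[0,0,0,0,0,0,0],[0,0,0,0,0,0,0]]'
python3 - <<'E'
from h import *
d=cam('top'); w=cloud(d); m=np.hypot(w[...,0]-.509,w[...,1]+.263)<.03
k=m&(w[...,2]>.12); f=m&(w[...,2]<.115)&(w[...,2]>.1)
print('knob',k.sum(),w[k].mean(0),'flange',f.sum(),w[f].mean(0))
A=np.c_[w[f][:,:2]-[.509,-.263],np.ones(f.sum())]; c,*_=np.linalg.lstsq(A,w[f][:,2],rcond=None); print('slope deg',np.degrees(c[:2]),c[2])
o=meas(d); print(o['ctl'],o['arm'],o['star'])
D=cam('scene'); a=cv2.resize(D['image'][190:330,290:430],(400,400),interpolation=cv2.INTER_CUBIC); b=cv2.resize(d['image'][130:280,130:420],(773,400))[:,:]
save('f1',np.hstack([a,b])[:, :800]); save('f1',np.hstack([a,cv2.resize(d['image'][130:280,135:285],(400,400))]))
E
```

```text
t: 24.7
position: [0.3588, -0.1172, 0.2442]
ee_rot: [0.986, 0.164, 0.0, 0.0]
force: [0.7, -0.6, -0.4]
opening: 0.006
grasp_force: 0.0
knob 78 [ 0.50862805 -0.26138324  0.13050794] flange 150 [ 0.50820678 -0.2593917   0.10506634]
slope deg [-0.41830584  0.81211177] 0.10500940383002465
(((567.7894287109375, -257.99530029296875), (127.4778823852539, 77.35028076171875), 18.664316177368164), np.float64(0.19683902940574255), 541) 34.83520079397465 (600.0830688476562, 176.18858337402344, 61.11427307128906, 509)
```

View pics/f1.png

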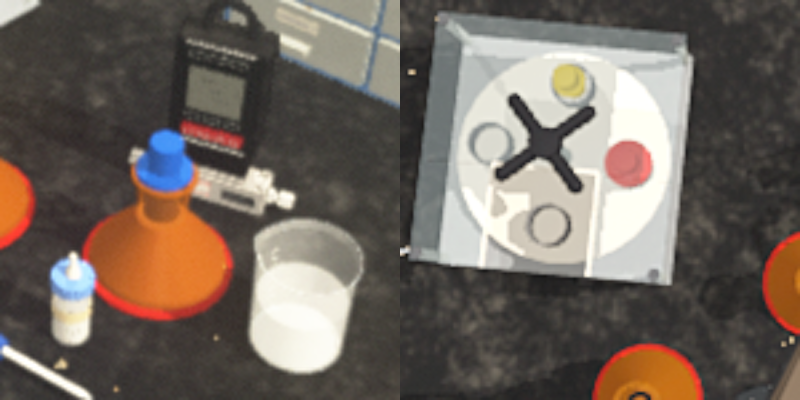

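The blue flange sits level on the rim (crop (165,170)), red and yellow are upright in their pockets, and the bystanders have not moved. Handing in.

```bash
python3 -c "
from rig import ticket
print(ticket.close_job())"
```

```text
the job is handed in; nothing more can be done
None
```

The blue stopper is fully home in the farthest amber flask, its flange level on the rim. Red and yellow are still upright in their pockets, the bystanders show no movement in the last pictures, and the job was handed in at about 25 s of the 72 s allowed. The turntable stopped about 4° past the window's middle before the lift.

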